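Set out the condiments by height on the bar's serving board

TASK

Set out the four condiments on the wooden serving board in order of height, one standing upright in the middle of each cork disc: the tallest on the disc beside the red end block, then stepping down to the shortest beside the black end block. Let go of them all, and leave the small flowered cup beside the board as it stands.

Things in the scene. Friction and masses are not known exactly. Their poses are not given: they have to be found in the camera images.
- spice: Spice shaker with a red cap and brown label, the tallest condiment: 106 mm high, 45 mm across. Loose, standing on the bar (z = 0). Origin: centre of its underside; z up its axis; round, so any yaw is equal.
- pepper: White shaker with a grey domed cap, second tallest: 90 mm high, 44 mm across at the widest. Loose, standing on the bar. Origin: centre of its underside; z up its axis; round, so any yaw is equal.
- milk_tin: Metal tin with a turquoise label, third tallest: 72 mm high, 58 mm across. Loose, standing on the bar. Origin: centre of its underside; z up its axis; round, so any yaw is equal.
- honey_jar: Small amber jar with a paper label and a brass-coloured lid, the shortest: 52 mm high, 44 mm across. Loose, standing on the bar. Origin: centre of its underside; z up its axis; round, so any yaw is equal.
- disc_1: Cork disc, 66 mm across and 3 mm thick, fixed on the pale wooden serving board (342 x 92 mm, its top 16 mm above the bar). Number 1 of four in a straight row at 75 mm pitch from disc_1 to disc_4 (numbers are not printed on it). Origin: centre of its underside, so things stand 3 mm above it; x runs along the row from disc_1 to disc_4, z up.
- disc_2: Cork disc, 66 mm across and 3 mm thick, fixed on the pale wooden serving board (342 x 92 mm, its top 16 mm above the bar). Number 2 of four in a straight row at 75 mm pitch from disc_1 to disc_4 (numbers are not printed on it). Origin: centre of its underside, so things stand 3 mm above it; x runs along the row from disc_1 to disc_4, z up.
- disc_3: Cork disc, 66 mm across and 3 mm thick, fixed on the pale wooden serving board (342 x 92 mm, its top 16 mm above the bar). Number 3 of four in a straight row at 75 mm pitch from disc_1 to disc_4 (numbers are not printed on it). Origin: centre of its underside, so things stand 3 mm above it; x runs along the row from disc_1 to disc_4, z up.
- disc_4: Cork disc, 66 mm across and 3 mm thick, fixed on the pale wooden serving board (342 x 92 mm, its top 16 mm above the bar). Number 4 of four in a straight row at 75 mm pitch from disc_1 to disc_4 (numbers are not printed on it). Origin: centre of its underside, so things stand 3 mm above it; x runs along the row from disc_1 to disc_4, z up.
- red_end: Red block, 16 mm along the row x 80 mm across it x 14 mm high, fixed on the board at one end of the row, 45 mm from the centre of the nearest disc, which is disc_1 or disc_4. It marks the tallest thing's end; a like black block is at the other end. Origin: centre of its underside.
- floral_cup: Small white coffee cup with a blue flower pattern and a handle, 59 mm across, 83 mm with its handle, 52 mm high, standing loose on the bar beyond the far end of the board. A bystander: leave it alone. Origin: centre of the underside of its extents; the handle points along its -y.
Not all that is in view belongs to the job. What is shaped like the milk_tin but purple is not meant.

How it is judged (in metres and radians):
At the end, for the whole second after the job is handed in: Spice shaker, pepper shaker, milk tin and honey jar stand in this order on the four discs, counted from the red end block; each within 13 mm of its disc's centre, with its underside on the disc, upright within 0.1 rad, at rest and released (((horizontal distance between red_end and disc_1 below 0.08 m and horizontal distance between spice and disc_1 below 0.013 m and z of spice in the frame of disc_1 between -0.002 and 0.008 m and horizontal distance between pepper and disc_2 below 0.013 m and z of pepper in the frame of disc_2 between -0.002 and 0.008 m and horizontal distance between milk_tin and disc_3 below 0.013 m and z of milk_tin in the frame of disc_3 between -0.002 and 0.008 m and horizontal distance between honey_jar and disc_4 below 0.013 m and z of honey_jar in the frame of disc_4 between -0.002 and 0.008 m) or (horizontal distance between red_end and disc_4 below 0.08 m and horizontal distance between spice and disc_4 below 0.013 m and z of spice in the frame of disc_4 between -0.002 and 0.008 m and horizontal distance between pepper and disc_3 below 0.013 m and z of pepper in the frame of disc_3 between -0.002 and 0.008 m and horizontal distance between milk_tin and disc_2 below 0.013 m and z of milk_tin in the frame of disc_2 between -0.002 and 0.008 m and horizontal distance between honey_jar and disc_1 below 0.013 m and z of honey_jar in the frame of disc_1 between -0.002 and 0.008 m)) and angle between each of spice, pepper, milk_tin, honey_jar's own z axis and vertical below 0.1 rad and linear speed of each of spice, pepper, milk_tin, honey_jar below 0.02 m/s and angular speed of each of spice, pepper, milk_tin, honey_jar below 0.2 rad/s); the robot touches nothing.
It fails at once if the flowered cup is moved by more than 20 mm or tipped (distance of floral_cup from where it was at the start of the episode above 0.02 m or angle between floral_cup's own z axis and vertical above 0.3 rad).
It also fails if it takes over 101 s, if anything falls off the work surface, if the arm or the gripper's body presses on something with over 40 N, if the wrist force passes 120 N, or if a joint passes its speed limit or range.

ROBOT

A 6-joint arm with a two-finger parallel gripper is mounted at the origin on a cart in front of the work surface, level with it; the furniture and walls round the work are solid. World frame = base frame: x ahead of the robot, y to its left, z up, the work surface at z = 0. Lengths are in mm, angles in degrees, forces in N, time in s.
With the tool pointing down it reaches from about 350 to 850 mm from the base axis. Payload 8.1 kg.
Tool frame: the origin (TCP) lies at the very end of the fingers, on their centre line; the grasp point (between the pads) lies 19 mm behind it; z points along the fingers, y is the line along which they close (so a half turn about z gives the same grasp; the last joint's range is limited). The gripper opens to 85 mm and grips with 20 to 120 N. Pads are 22 mm wide; open, the fingers measure 114 mm over their backs; the gripper's body (76 mm by 85 mm) begins 54 mm behind the grasp point. The pads swing forward as they close: fully open they stand 13 mm farther back than shut.
Start: joints at [68.904, 7.471, 85.268, -0, 87.261, -4.893], TCP at [167.405, 576.178, 231.292] pointing down, gripper open.
Joint ranges: [-169.43, 169.43], [-51.17, 129.36], [1.28, 143.12], [-76.62, 256.62], [0, 156.53], [-152.29, 152.29]. Speed limits (degrees/s): [136.94, 136.94, 159.86, 180, 180, 180].

INTERFACE

Orientations are given as [roll, pitch, yaw] about the fixed x, y, z axes, in that order (R = Rz(yaw) Ry(pitch) Rx(roll)).
In Python, from bench import sense, eyes, job, models gives the robot as it stands. The module is installed in compiled form; this text tells all that it offers.
- The arm moves only by the tool apply_moves, never from a script. Its argument "rows" is a list of rows, each a list of 6 numbers: the shift along the tool's x, y, z in mm, then the turn, a rotation vector about the tool's x, y, z in rad. In form: [[dx, dy, dz, rx, ry, rz], ...]. A call has exactly 5 rows; each row shifts and turns the commanded pose from where the row before left it, along the tool's axes as they then stand; what a row does not reach is not made up. A row lasts 1/8 s, in which the tool goes at most 62.5 mm and 10.7 degrees, less where a joint would pass 70% of its speed; a pose out of reach is approached as far as the arm can. A call is refused whole if a number of a shift passes 62.5 or a number of a turn 0.188, either way. A call with a gripper value outside its range is refused whole. "fingers" is the finger opening in mm, from 0 to 85.4, set as the call begins (left out, the last holds). The fingers move at their own pace and stop on an object; "grip_force" is the grip in N (left out, the last holds). Time passes only in rows, so rows that do not move let the fingers close, or fill a call up. It gives the time, the measured TCP pose, the force, the opening and the grip force at its end, in the units of the state.
- sense(): the state, without advancing time (a new reading comes with each control period).
- eyes.snapshot(name): name is "side" or "top" or "wrist"; returns (picture, depth): 384x512x3 uint8, red, green, blue; 384x512 float32, mm along the optical axis (not along the pixel's ray), 0 where there is no reading.
- eyes.get_calibration(name): a dict with "intrinsics" (3x3 intrinsics, pixels), "D" ([k1, k2, p1, p2, k3] as OpenCV has them; the pictures are not rectified), "R" (3x3) and "t" (3): a world point X has camera coordinates R X + t; the wrist camera has in their place "mount" (4x4, takes a point from camera to tool coordinates, whose origin is the TCP and whose axes are the flange's). Camera axes: x right, y down, z forward; pixel columns grow to the right and rows downward; lengths in mm; the calibration is good to about 2 mm. A picture is of the moment at which its call begins: read the wrist's pose just before it. get_calibration takes no time and is no camera call.
- job.hand_in(): hands the job in; it is judged then, once.
Trained networks look in the newest picture that a camera, given by its name, has taken for a name from the list of things; names that differ only in an ending like _2 or _b are one class to them, and where a whole thing is asked for, a point or a joint stands for the part that bears it (a point fixed in the world has none). Each returns a list of dicts, best first, with "confidence" (0 to 1); they miss things now and then, are a little off and sometimes report something else, mostly with a low value. They report only what shows in the picture. A call takes as long as a camera call. They do not tell look-alikes from the thing itself.
- models.boxes_of(name, camera): "xyz" ([x, y, z] in mm, in world coordinates, good to about 4 mm: the middle of the surface that is visible of it).
- models.cut_out(name, camera): "pixels" (384x512 bool, what is visible of it).
- models.place_of(name, camera): "xyz" ([x, y, z] in mm, in world coordinates, good to about 4 mm: a listed point, or the origin of a listed thing).
The state is a dict: "time": time; "joint_pos": joint angles; "qd": joint speeds; "joint_efforts": joint torques, N m; "tool_pos": TCP position; "tcp_rot": TCP orientation; "ft_force": force on the tool from outside, world axes, zero at the start; "wrist_torque": the same for the moment, N m; "finger_gap": finger opening in mm; "grip_force": force on a finger pad.
Only numpy, scipy, OpenCV 4.12 (cv2) and the standard library are available. Lean on these libraries where they do the work, as an engineer would, in place of code of your own. Each camera call takes 0.05 s, during which the arm holds its last target. There are 200 camera calls.

## Working session

There is one attempt and no reset: what is moved stays moved. The work goes in short steps, Python scripts to look and compute and a tool call to move; the robot and the scene stay as the last step left them, time stands still between calls to the robot, and variables do not carry over. Pictures are saved under pics/ and viewed, at most 14 in all, crops included, and the job is handed in when it is done.

Besides the shell and the picture viewer there is one more tool, called after "Call:" as name([rows], argument=value, ...), one row to a line, values as JSON. apply_moves: Moves the arm, as the interface text tells. Its arguments: {"type":"object","properties":{"rows":{"type":"array"},"fingers":{"type":"number"},"grip_force":{"type":"number"}},"required":["rows"]}

```bash
mkdir -p pics; cat > h.py <<'E'
import numpy as np, cv2
from bench import sense, eyes, job, models
def snap(n,f=None):
    p,d=eyes.snapshot(n)
    if f: cv2.imwrite('pics/'+f,p[:,:,::-1])
    return p,d
def cloud(n,d):
    c=eyes.get_calibration(n);K=np.array(c['intrinsics'],float)
    v,u=np.mgrid[:384,:512]
    uv=np.stack([u,v],-1).reshape(-1,1,2).astype(float)
    q=cv2.undistortPoints(uv,K,np.array(c['D'],float)).reshape(384,512,2)
    X=np.dstack([q[...,0]*d,q[...,1]*d,d])
    return (X-np.array(c['t']).ravel())@np.array(c['R'])
E
python3 - <<'E'
from h import *
s=sense();print(s['time'],s['tool_pos'],s['tcp_rot'])
names='spice pepper milk_tin honey_jar disc_1 disc_2 red_end floral_cup'.split()
for c in('top','side'):
    snap(c,c+'1.png')
    for n in names:
        print(c,n,[(np.round(r['xyz']).tolist(),round(r['confidence'],2)) for r in models.place_of(n,c)][:5])
E
```

```text
0.0 [167.21455911 575.68003328 230.25671276] [-1.79897545e+02 -8.35606758e-03  1.63795455e+02]
top spice [([549.0, 147.0, 3.0], 0.6)]
top pepper [([441.0, 48.0, 3.0], 0.59), ([642.0, -110.0, 17.0], 0.37)]
top milk_tin [([276.0, -207.0, 1.0], 0.95), ([749.0, -36.0, 0.0], 0.89), ([630.0, 254.0, 1.0], 0.83), ([541.0, 66.0, -2.0], 0.76), ([611.0, -137.0, 18.0], 0.42)]
top honey_jar [([662.0, 162.0, -3.0], 0.87), ([606.0, -139.0, 20.0], 0.67)]
top disc_1 [([494.0, -244.0, 18.0], 0.96), ([437.0, -290.0, 15.0], 0.79), ([555.0, -190.0, 16.0], 0.75), ([609.0, -137.0, 20.0], 0.57)]
top disc_2 [([494.0, -244.0, 18.0], 0.96), ([437.0, -290.0, 15.0], 0.79), ([555.0, -190.0, 16.0], 0.75), ([609.0, -137.0, 20.0], 0.57)]
top red_end [([644.0, -111.0, 16.0], 0.51)]
top floral_cup [([693.0, 59.0, -0.0], 0.74)]
side spice [([548.0, 145.0, 0.0], 0.89), ([552.0, -190.0, 15.0], 0.48), ([694.0, 55.0, 2.0], 0.36)]
side pepper [([437.0, 40.0, -4.0], 0.6), ([656.0, 162.0, 2.0], 0.16)]
side milk_tin [([543.0, 64.0, -2.0], 0.93), ([752.0, -36.0, -2.0], 0.71), ([635.0, 255.0, -3.0], 0.71), ([281.0, -204.0, 1.0], 0.6)]
side honey_jar [([656.0, 159.0, 0.0], 0.7)]
side disc_1 [([605.0, -140.0, 12.0], 0.92), ([553.0, -189.0, 15.0], 0.83), ([499.0, -240.0, 18.0], 0.75), ([440.0, -290.0, 16.0], 0.64)]
side disc_2 [([605.0, -140.0, 12.0], 0.92), ([553.0, -189.0, 15.0], 0.83), ([499.0, -240.0, 18.0], 0.75), ([440.0, -290.0, 16.0], 0.64)]
side red_end [([645.0, -114.0, 18.0], 0.76), ([503.0, -238.0, 18.0], 0.6), ([440.0, 42.0, -2.0], 0.37)]
side floral_cup [([692.0, 53.0, 0.0], 0.92)]
```

```bash
python3 -c "
import cv2,numpy as np
cv2.imwrite('pics/b.png',cv2.resize(np.vstack([cv2.imread('pics/top1.png'),cv2.imread('pics/side1.png')]),None,fx=.78,fy=.78))"
```

```text
(no output)
```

View pics/top1.png

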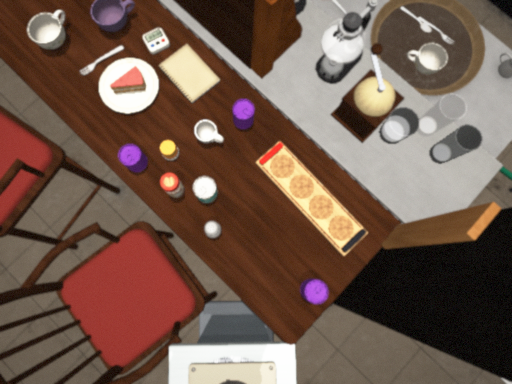

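View pics/side1.png

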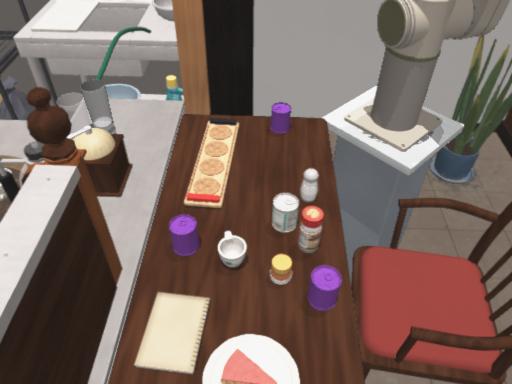

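The top view shows spice at (171,185), pepper at (212,230), the turquoise tin at (205,190) and honey at (169,150). The cup is at (206,132) and there are three purple decoys. The board runs from its red end (271,154) to its black end (355,241). Next I'll refine the positions from depth.

```bash
python3 - <<'E'
from h import *
est=dict(spice=(548,146,106),pepper=(439,44,90),milk=(542,65,72),honey=(659,161,52))
for c in('top','side'):
    p,d=snap(c);X=cloud(c,d);ok=d>0
    for n,(x,y,h) in est.items():
        m=ok&(np.hypot(X[...,0]-x,X[...,1]-y)<45)&(X[...,2]>.3*h)
        P=X[m]; t=P[P[:,2]>P[:,2].max()-12]
        a,r=cv2.minEnclosingCircle(P[:,:2].astype(np.float32))
        print(c,n,len(P),P[:,2].max().round(),np.round(a),round(r,1),t[:,:2].min(0).round(),t[:,:2].max(0).round(),t.mean(0).round())
    m=ok&(X[...,2]>9)&(X[...,2]<40)&(np.hypot(X[...,0]-523,X[...,1]+214)<190)&(p[...,0]>120)&(p[...,2]<p[...,0]*0.85)
    n_,l,s,_=cv2.connectedComponentsWithStats(m.astype(np.uint8));k=1+s[1:,4].argmax()
    print(c,'board',s[k],cv2.minAreaRect(X[l==k][:,:2].astype(np.float32)),np.median(X[l==k][:,2]))
E
```

```text
top spice 383 111.0 [552. 146.] 22.7 [531. 125.] [573. 168.] [552. 146. 106.]
top pepper 227 93.0 [441.  45.] 21.4 [425.  31.] [454.  61.] [440.  46.  87.]
top milk 467 75.0 [544.  64.] 28.7 [516.  37.] [573.  92.] [544.  65.  69.]
top honey 259 57.0 [655. 163.] 21.9 [636. 143.] [676. 182.] [655. 163.  52.]
top board [ 256  141  112  115 4154] ((526.399658203125, -214.8590545654297), (342.29888916015625, 93.6017837524414), 41.51142501831055) 17.315264600554073
side spice 757 111.0 [553. 148.] 23.5 [532. 124.] [574. 170.] [554. 149. 106.]
side pepper 398 92.0 [442.  48.] 21.0 [429.  32.] [457.  62.] [445.  49.  87.]
side milk 745 74.0 [544.  65.] 30.1 [515.  35.] [572.  93.] [545.  65.  69.]
side honey 485 56.0 [657. 164.] 21.8 [636. 143.] [676. 183.] [657. 164.  52.]
side board [ 184  121   54   87 2810] ((527.8869018554688, -211.73007202148438), (339.517333984375, 90.13238525390625), 41.51332092285156) 18.029035774256247
```

Call:
apply_moves([
  [0,0,0,0,0,0.177],
  [0,0,0,0,0,0.177],
  [0,0,0,0,0,0.177],
  [0,0,0,0,0,0.177],
  [0,0,0,0,0,0.177],
], fingers=80)

```text
time: 1.62
tool_pos: [167.4, 576.2, 231.3]
tcp_rot: [-180.0, 0.0, 112.8]
ft_force: [-0.1, -1.0, -0.1]
finger_gap: 80.1
grip_force: 0.0
```

Call:
apply_moves([
  [0,0,0,0,0,0.177],
  [0,0,0,0,0,0.177],
  [0,0,0,0,0,0.177],
  [0,0,0,0,0,0.177],
  [0,0,0,0,0,0.177],
])

```text
time: 2.25
tool_pos: [167.4, 576.2, 231.3]
tcp_rot: [-180.0, -0.0, 62.1]
ft_force: [0.1, 0.3, 0.1]
finger_gap: 79.9
grip_force: 0.0
```

Call:
apply_moves([
  [0,0,0,0,0,0.177],
  [0,0,0,0,0,0.177],
  [0,0,0,0,0,0],
  [0,0,0,0,0,0],
  [0,0,0,0,0,0],
])

```text
time: 2.88
tool_pos: [167.4, 576.2, 231.3]
tcp_rot: [-180.0, -0.0, 42.2]
ft_force: [0.3, -0.4, 0.2]
finger_gap: 80.3
grip_force: 0.0
```

Call:
apply_moves([
  [0,57,0,0,0,0],
  [0,57,0,0,0,0],
  [0,57,0,0,0,0],
  [0,57,0,0,0,0],
  [0,57,0,0,0,0],
])

```text
time: 3.5
tool_pos: [359.5, 363.3, 231.5]
tcp_rot: [180.0, -0.0, 42.2]
ft_force: [1.5, 1.3, 0.9]
finger_gap: 79.5
grip_force: 0.0
```

Call:
apply_moves([
  [0,58,0,0,0,0],
  [0,58,0,0,0,0],
  [0,58,0,0,0,0],
  [0,58,0,0,0,0],
  [-3.4,58.5,0,0,0,0],
])

```text
time: 4.12
tool_pos: [551.9, 145.4, 231.5]
tcp_rot: [180.0, -0.0, 42.2]
ft_force: [0.8, 1.3, 0.4]
finger_gap: 79.8
grip_force: 0.0
```

Call:
apply_moves([
  [0,0,0,0,0,0],
  [0,0,0,0,0,0],
  [0,0,0,0,0,0],
  [0,0,30,0,0,0],
  [0,0,30,0,0,0],
])

```text
time: 4.75
tool_pos: [550.5, 148.3, 171.3]
tcp_rot: [180.0, -0.1, 42.2]
ft_force: [-0.6, 0.7, -0.0]
finger_gap: 80.0
grip_force: 0.0
```

Call:
apply_moves([
  [0,0,40,0,0,0],
  [0,0,40,0,0,0],
  [0,0,25,0,0,0],
  [0,0,15,0,0,0],
  [0,0,0,0,0,0],
])

```text
time: 5.38
tool_pos: [549.7, 147.5, 50.5]
tcp_rot: [-179.9, 0.1, 42.2]
ft_force: [-1.1, -0.3, 0.2]
finger_gap: 80.1
grip_force: 0.0
```

Call:
apply_moves([
  [0,0,0,0,0,0],
  [0,0,0,0,0,0],
  [0,0,0,0,0,0],
  [0,0,0,0,0,0],
  [0,0,0,0,0,0],
], fingers=30, grip_force=40)

```text
time: 6.0
tool_pos: [551.8, 147.3, 53.0]
tcp_rot: [179.9, -0.1, 42.1]
ft_force: [-2.2, 0.2, 6.9]
finger_gap: 43.4
grip_force: 40.3
```

Call:
apply_moves([
  [0,0,0,0,0,0],
  [0,0,0,0,0,0],
  [0,0,0,0,0,0],
  [0,0,-20,0,0,0],
  [0,0,-30,0,0,0],
])

```text
time: 6.62
tool_pos: [549.9, 146.6, 101.9]
tcp_rot: [-180.0, 0.1, 42.1]
ft_force: [1.0, -0.1, -0.8]
finger_gap: 43.3
grip_force: 40.8
```

Call:
apply_moves([
  [0,0,-50,0,0,0],
  [-25,42,-20,0,0,0],
  [-25,42,0,0,0,0],
  [-25,42,0,0,0,0],
  [-25,42,0,0,0,0],
])

```text
time: 7.25
tool_pos: [589.5, -46.5, 173.0]
tcp_rot: [179.9, -0.1, 42.1]
ft_force: [0.6, 0.1, -0.3]
finger_gap: 43.3
grip_force: 40.9
```

Call:
apply_moves([
  [-25,42,0,0,0,0],
  [-24.7,41.2,0,0,0,0],
  [0,0,0,0,0,0],
  [0,0,0,0,0,0],
  [0,0,30,0,0,0],
])

```text
time: 7.88
tool_pos: [610.3, -139.2, 144.9]
tcp_rot: [179.7, -0.2, 42.2]
ft_force: [0.6, -0.6, -0.9]
finger_gap: 43.6
grip_force: 41.1
```

Call:
apply_moves([
  [0,0,30,0,0,0],
  [0,0,25,0,0,0],
  [0,0,10,0,0,0],
  [0,0,0,0,0,0],
  [0,0,0,0,0,0],
])

```text
time: 8.5
tool_pos: [609.1, -139.8, 78.0]
tcp_rot: [179.9, -0.1, 42.1]
ft_force: [0.2, 0.9, -1.1]
finger_gap: 43.3
grip_force: 41.1
```

```bash
python3 - <<'E'
from h import *
s=sense();print(s['tool_pos'],s['tcp_rot'],s['finger_gap'])
p,d=snap('side','s2.png')
cv2.imwrite('pics/s2c.png',cv2.resize(p[90:280,150:350,::-1],None,fx=3,fy=3))
E
```

```text
[ 609.06807463 -139.76114375   77.9608883 ] [ 1.79887620e+02 -6.61697214e-02  4.21317790e+01] 43.33861942028392
```

View pics/s2c.png

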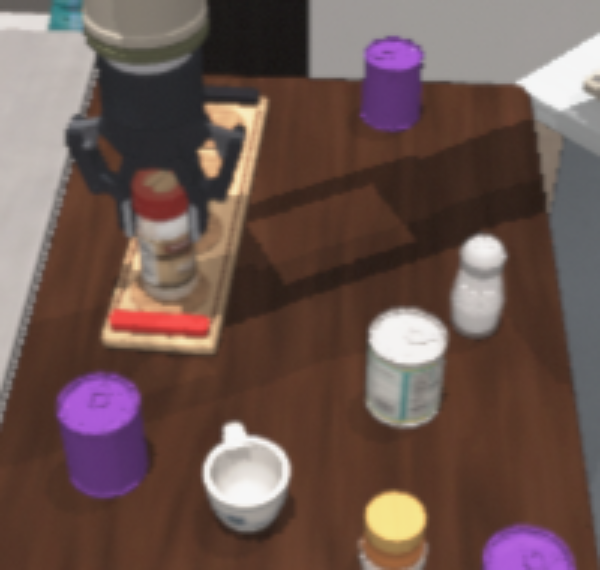

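The spice is upright in the grip above the red-end disc, at (165,270) in the crop. Lowering it now.

Call:
apply_moves([
  [0,0,2,0,0,0],
  [0,0,2,0,0,0],
  [0,0,1,0,0,0],
  [0,0,0.5,0,0,0],
  [0,0,0,0,0,0],
])

```text
time: 9.18
tool_pos: [608.4, -139.9, 72.1]
tcp_rot: [180.0, -0.0, 42.1]
ft_force: [-3.1, 1.2, 8.3]
finger_gap: 43.3
grip_force: 41.8
```

Call:
apply_moves([
  [0,0,0,0,0,0],
  [0,0,0,0,0,0],
  [0,0,0,0,0,0],
  [0,0,0,0,0,0],
  [0,0,0,0,0,0],
], fingers=75)

```text
time: 9.8
tool_pos: [608.0, -139.9, 70.7]
tcp_rot: [-180.0, 0.0, 42.1]
ft_force: [-0.0, -0.5, 0.4]
finger_gap: 74.9
grip_force: 0.0
```

Call:
apply_moves([
  [0,0,-10,0,0,0],
  [0,0,-30,0,0,0],
  [0,0,-50,0,0,0],
  [0,0,-50,0,0,0],
  [0,0,-20,0,0,0],
])

```text
time: 10.42
tool_pos: [609.8, -140.4, 236.1]
tcp_rot: [179.7, -0.2, 42.1]
ft_force: [0.6, -1.0, 0.8]
finger_gap: 75.0
grip_force: 0.0
```

Call:
apply_moves([
  [0,-50,0,0,0,0],
  [0,-50,0,0,0,0],
  [0,-50,0,0,0,0],
  [0,-50,0,0,0,0],
  [0,-51,0,0,0,0],
])

```text
time: 11.05
tool_pos: [438.3, 47.4, 230.4]
tcp_rot: [-180.0, 0.0, 42.1]
ft_force: [0.7, 0.7, -0.0]
finger_gap: 75.1
grip_force: 0.0
```

```bash
cat >> h.py <<'E'
def top(n,x,y,zmin,r=40):
    p,d=snap(n);X=cloud(n,d)
    P=X[(d>0)&(np.hypot(X[...,0]-x,X[...,1]-y)<r)&(X[...,2]>zmin)]
    a,rr=cv2.minEnclosingCircle(P[:,:2].astype(np.float32))
    print(n,len(P),np.round(a),round(rr,1),P[:,2].max().round())
E
python3 - <<'E'
from h import *
print(sense()['tool_pos'])
for c in('top','side'):
    top(c,610,-140,50);top(c,441,46,30);top(c,544,65,30)
E
```

```text
[438.33832906  47.39172436 230.40598394]
top 403 [ 608. -140.] 22.9 130.0
top 4959 [441.  46.] 40.0 643.0Traceback (most recent call last):
  File "<stdin>", line 4, in <module>
  File "h.py", line 18, in top
    print(n,len(P),np.round(a),round(rr,1),P[:,2].max().round())
                                           ~~~~~~~~~~^^
    return umr_maximum(a, axis, None, out, keepdims, initial, where)
ValueError: zero-size array to reduction operation maximum which has no identity
```

```bash
python3 - <<'E'
from h import *
p,d=snap('side');X=cloud('side',d)
P=X[(d>0)&(np.hypot(X[...,0]-442,X[...,1]-46)<30)&(X[...,2]>5)&(X[...,2]<100)]
for z in range(10,96,7):
    Q=P[abs(P[:,2]-z)<4]
    if len(Q):print(z,len(Q),np.ptp(Q[:,0]).round(),Q.min(0).round()[0],Q.max(0).round()[0],Q[:,1].max().round())
E
```

```text
10 31 27.0 434.0 461.0 65.0
17 31 28.0 434.0 462.0 67.0
24 42 33.0 431.0 464.0 67.0
31 39 34.0 429.0 463.0 67.0
38 54 37.0 425.0 462.0 67.0
45 48 28.0 434.0 462.0 66.0
52 45 24.0 436.0 460.0 65.0
59 38 27.0 432.0 460.0 63.0
66 40 25.0 433.0 458.0 63.0
73 32 26.0 432.0 458.0 62.0
80 51 29.0 429.0 458.0 63.0
87 81 28.0 428.0 456.0 61.0
94 14 15.0 432.0 447.0 56.0
```

Call:
apply_moves([
  [1,0,40,0,0,0],
  [0,0,60,0,0,0],
  [0,0,55,0,0,0],
  [0,0,35,0,0,0],
  [0,0,14,0,0,0],
])

```text
time: 11.88
tool_pos: [439.0, 46.3, 24.3]
tcp_rot: [-179.8, 0.2, 42.0]
ft_force: [-0.2, 0.2, 0.6]
finger_gap: 74.8
grip_force: 0.0
```

Call:
apply_moves([
  [0,0,0,0,0,0],
  [0,0,0,0,0,0],
  [0,0,0,0,0,0],
  [0,0,0,0,0,0],
  [0,0,0,0,0,0],
], fingers=30, grip_force=30)

```text
time: 12.5
tool_pos: [442.0, 47.0, 28.7]
tcp_rot: [179.9, -0.1, 42.1]
ft_force: [-3.2, -0.1, 7.6]
finger_gap: 39.8
grip_force: 30.8
```

Call:
apply_moves([
  [0,0,0,0,0,0],
  [0,0,-20,0,0,0],
  [0,0,-50,0,0,0],
  [0,0,-60,0,0,0],
  [0,0,-50,0,0,0],
])

```text
time: 13.12
tool_pos: [441.1, 47.0, 210.3]
tcp_rot: [179.9, -0.1, 42.1]
ft_force: [1.3, -0.2, -1.2]
finger_gap: 39.9
grip_force: 30.8
```

Call:
apply_moves([
  [-15,50,0,0,0,0],
  [-15,50,0,0,0,0],
  [-15,50,0,0,0,0],
  [-15,50,0,0,0,0],
  [-15.7,50.3,0,0,0,0],
])

```text
time: 13.75
tool_pos: [553.1, -191.2, 207.9]
tcp_rot: [179.9, -0.0, 42.1]
ft_force: [0.4, 0.5, -0.6]
finger_gap: 40.4
grip_force: 30.8
```

Call:
apply_moves([
  [0,0,0,0,0,0],
  [0,0,0,0,0,0],
  [0,0,40,0,0,0],
  [0,0,50,0,0,0],
  [0,0,40,0,0,0],
])

```text
time: 14.38
tool_pos: [551.6, -187.7, 75.8]
tcp_rot: [-180.0, -0.0, 42.2]
ft_force: [-0.1, 1.7, -2.1]
finger_gap: 40.3
grip_force: 30.9
```

Call:
apply_moves([
  [0,0,18,0,0,0],
  [0,0,7,0,0,0],
  [0,0,2,0,0,0],
  [0,0,2,0,0,0],
  [0,0,1,0,0,0],
])

```text
time: 15.0
tool_pos: [553.0, -189.8, 47.9]
tcp_rot: [179.9, -0.0, 42.1]
ft_force: [-0.1, 0.1, -1.8]
finger_gap: 40.2
grip_force: 30.9
```

Commanded z is 46.8; about 1.5 mm more brings contact.

Call:
apply_moves([
  [0,0,0.8,0,0,0],
  [0,0,0.5,0,0,0],
  [0,0,0,0,0,0],
  [0,0,0,0,0,0],
  [0,0,0,0,0,0],
])

```text
time: 15.62
tool_pos: [553.1, -189.7, 47.7]
tcp_rot: [179.9, -0.1, 42.1]
ft_force: [-5.6, 2.3, 11.7]
finger_gap: 40.2
grip_force: 32.5
```

Call:
apply_moves([
  [0,0,0,0,0,0],
  [0,0,0,0,0,0],
  [0,0,0,0,0,0],
  [0,0,0,0,0,0],
  [0,0,0,0,0,0],
], fingers=75)

```text
time: 16.25
tool_pos: [552.1, -189.4, 45.4]
tcp_rot: [-180.0, 0.0, 42.1]
ft_force: [0.2, 1.1, -0.7]
finger_gap: 75.1
grip_force: 0.0
```

Call:
apply_moves([
  [0,0,-10,0,0,0],
  [0,0,-30,0,0,0],
  [0,0,-50,0,0,0],
  [0,0,-50,0,0,0],
  [0,0,-30,0,0,0],
])

```text
time: 16.88
tool_pos: [553.3, -189.9, 219.9]
tcp_rot: [179.7, -0.1, 42.1]
ft_force: [0.6, -0.0, -0.0]
finger_gap: 75.0
grip_force: 0.0
```

Call:
apply_moves([
  [33,-39,0,0,0,0],
  [33,-39,0,0,0,0],
  [33,-39,0,0,0,0],
  [33,-39,0,0,0,0],
  [31.8,-38.9,0,0,0,0],
], fingers=85)

```text
time: 17.5
tool_pos: [542.9, 66.6, 216.5]
tcp_rot: [180.0, -0.1, 42.1]
ft_force: [1.2, 0.2, 0.3]
finger_gap: 84.9
grip_force: 0.0
```

```bash
python3 - <<'E'
from h import *
print(sense()['tool_pos'])
top('top',608,-140,50);top('top',553,-190,50,32)
p,d=snap('side','s3.png')
cv2.imwrite('pics/s3c.png',cv2.resize(p[90:280,150:350,::-1],None,fx=3,fy=3))
E
```

```text
[542.91443336  66.64343165 216.50435964]
top 402 [ 608. -140.] 22.9 131.0
top 261 [ 551. -190.] 20.6 112.0
```

View pics/s3c.png

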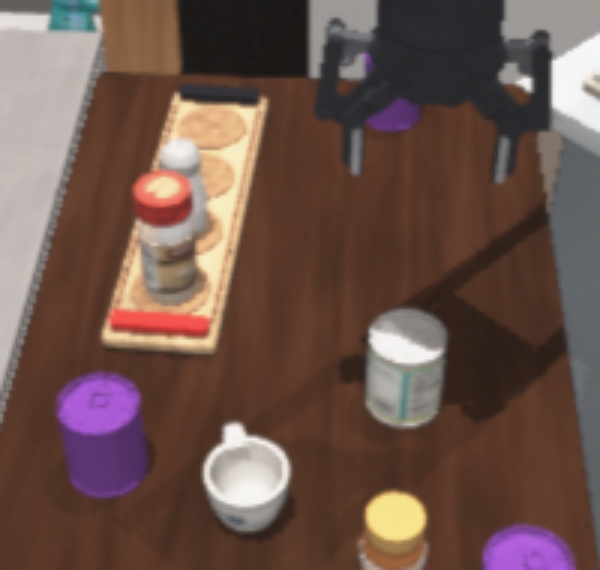

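Spice at (170,250) and pepper at (185,190) both stand on their discs. The milk tin is next.

Call:
apply_moves([
  [0,0,40,0,0,0],
  [0,0,60,0,0,0],
  [0,0,50,0,0,0],
  [0,0,30,0,0,0],
  [0,0,10.5,0,0,0],
])

```text
time: 18.27
tool_pos: [541.6, 63.8, 23.1]
tcp_rot: [-179.9, 0.2, 42.0]
ft_force: [0.4, -0.7, 1.1]
finger_gap: 84.9
grip_force: 0.0
```

Call:
apply_moves([
  [0,0,0,0,0,0],
  [0,0,0,0,0,0],
  [0,0,0,0,0,0],
  [0,0,0,0,0,0],
  [0,0,0,0,0,0],
], fingers=45, grip_force=45)

```text
time: 18.9
tool_pos: [544.8, 64.9, 27.1]
tcp_rot: [179.9, -0.1, 42.1]
ft_force: [-1.1, -1.6, 6.7]
finger_gap: 56.7
grip_force: 48.5
```

Call:
apply_moves([
  [0,0,0,0,0,0],
  [0,0,-20,0,0,0],
  [0,0,-50,0,0,0],
  [0,0,-60,0,0,0],
  [0,0,-50,0,0,0],
])

```text
time: 19.52
tool_pos: [543.2, 65.1, 207.8]
tcp_rot: [179.9, -0.1, 42.1]
ft_force: [0.9, 0.9, -2.7]
finger_gap: 56.6
grip_force: 48.6
```

Call:
apply_moves([
  [-48,39,0,0,0,0],
  [-48,39,0,0,0,0],
  [-48,39,0,0,0,0],
  [-48,39,0,0,0,0],
  [-46.9,38,0,0,0,0],
])

```text
time: 20.15
tool_pos: [495.2, -240.9, 205.4]
tcp_rot: [180.0, -0.0, 42.1]
ft_force: [0.6, -0.5, -1.5]
finger_gap: 56.4
grip_force: 48.7
```

Call:
apply_moves([
  [0,0,0,0,0,0],
  [0,0,0,0,0,0],
  [0,0,40,0,0,0],
  [0,0,50,0,0,0],
  [0,0,40,0,0,0],
])

```text
time: 20.78
tool_pos: [495.9, -236.7, 73.2]
tcp_rot: [-179.9, -0.0, 42.3]
ft_force: [0.3, 0.3, -2.8]
finger_gap: 56.7
grip_force: 49.0
```

Call:
apply_moves([
  [0,0,18,0,0,0],
  [0,0,7,0,0,0],
  [0,0,3,0,0,0],
  [0,0,2,0,0,0],
  [0,0,0,0,0,0],
])

```text
time: 21.4
tool_pos: [496.6, -239.6, 46.1]
tcp_rot: [179.9, -0.0, 42.1]
ft_force: [1.2, -0.8, -0.8]
finger_gap: 56.5
grip_force: 48.9
```

Call:
apply_moves([
  [0,0,0.8,0,0,0],
  [0,0,0.5,0,0,0],
  [0,0,0,0,0,0],
  [0,0,0,0,0,0],
  [0,0,0,0,0,0],
])

```text
time: 22.02
tool_pos: [496.7, -239.6, 46.1]
tcp_rot: [179.9, -0.0, 42.1]
ft_force: [-4.7, 4.1, 11.6]
finger_gap: 56.7
grip_force: 50.0
```

Call:
apply_moves([
  [0,0,0,0,0,0],
  [0,0,0,0,0,0],
  [0,0,0,0,0,0],
  [0,0,0,0,0,0],
  [0,0,0,0,0,0],
], fingers=80)

```text
time: 22.65
tool_pos: [495.8, -239.1, 43.6]
tcp_rot: [-180.0, 0.0, 42.1]
ft_force: [-0.7, -0.1, 0.1]
finger_gap: 79.9
grip_force: 0.0
```

Call:
apply_moves([
  [0,0,-10,0,0,0],
  [0,0,-30,0,0,0],
  [0,0,-50,0,0,0],
  [0,0,-50,0,0,0],
  [0,0,-30,0,0,0],
])

```text
time: 23.28
tool_pos: [496.9, -239.7, 218.0]
tcp_rot: [179.7, -0.1, 42.1]
ft_force: [1.2, 0.2, -0.2]
finger_gap: 79.8
grip_force: 0.0
```

Call:
apply_moves([
  [48.5,-24,0,0,0,0],
  [48.5,-24,0,0,0,0],
  [48.5,-24,0,0,0,0],
  [48.5,-24,0,0,0,0],
  [48.5,-24,0,0,0,0],
], fingers=68)

```text
time: 23.9
tool_pos: [595.9, 14.2, 214.7]
tcp_rot: [179.9, -0.0, 42.1]
ft_force: [-0.1, -0.5, -0.9]
finger_gap: 67.9
grip_force: 0.0
```

Call:
apply_moves([
  [48.5,-24,0,0,0,0],
  [48.5,-24,0,0,0,0],
  [48.6,-23.7,0,0,0,0],
  [0,0,0,0,0,0],
  [0,0,0,0,0,0],
])

```text
time: 24.52
tool_pos: [655.2, 163.4, 214.0]
tcp_rot: [180.0, 0.0, 42.1]
ft_force: [-0.1, -0.8, 0.1]
finger_gap: 68.3
grip_force: 0.0
```

```bash
python3 - <<'E'
from h import *
s=sense();print(s['tool_pos'],s['tcp_rot'])
top('top',608,-140,50);top('top',551,-190,60,30);top('top',497,-239,50)
p,d=snap('side');X=cloud('side',d)
P=X[(d>0)&(np.hypot(X[...,0]-656,X[...,1]-163)<35)&(X[...,2]>20)&(X[...,2]<70)]
print(cv2.minEnclosingCircle(P[:,:2].astype(np.float32)))
E
```

```text
[655.17674009 163.36254496 213.97629626] [1.79983328e+02 1.76779273e-02 4.21447914e+01]
top 403 [ 608. -140.] 22.8 130.0
top 236 [ 552. -191.] 20.2 111.0
top 498 [ 497. -241.] 28.8 94.0
((656.3519897460938, 164.3076629638672), 21.607152938842773)
```

Call:
apply_moves([
  [1,0,40,0,0,0],
  [0,0,60,0,0,0],
  [0,0,55,0,0,0],
  [0,0,34,0,0,0],
  [0,0,12.7,0,0,0],
])

```text
time: 25.35
tool_pos: [654.0, 162.7, 9.2]
tcp_rot: [-179.9, 0.2, 42.0]
ft_force: [0.5, 0.0, 0.8]
finger_gap: 67.8
grip_force: 0.0
```

Call:
apply_moves([
  [0,0,0,0,0,0],
  [0,0,0,0,0,0],
  [0,0,0,0,0,0],
  [0,0,0,0,0,0],
  [0,0,0,0,0,0],
], fingers=30, grip_force=40)

```text
time: 25.98
tool_pos: [657.5, 164.2, 14.0]
tcp_rot: [179.9, -0.1, 42.1]
ft_force: [0.1, -0.4, 6.3]
finger_gap: 41.6
grip_force: 41.3
```

Call:
apply_moves([
  [0,0,0,0,0,0],
  [0,0,-20,0,0,0],
  [0,0,-50,0,0,0],
  [0,0,-60,0,0,0],
  [0,0,-60,0,0,0],
])

```text
time: 26.6
tool_pos: [655.5, 164.0, 204.9]
tcp_rot: [180.0, -0.0, 42.1]
ft_force: [1.2, -0.4, -1.8]
finger_gap: 41.2
grip_force: 40.9
```

Call:
apply_moves([
  [-51.5,21,0,0,0,0],
  [-51.5,21,0,0,0,0],
  [-51.5,21,0,0,0,0],
  [-51.5,21,0,0,0,0],
  [-51.5,21,0,0,0,0],
])

```text
time: 27.22
tool_pos: [534.4, -87.9, 203.3]
tcp_rot: [179.9, -0.0, 42.1]
ft_force: [-0.2, -0.9, -1.3]
finger_gap: 40.8
grip_force: 40.9
```

Call:
apply_moves([
  [-51.5,21,0,0,0,0],
  [-51.5,21,0,0,0,0],
  [-51.5,21,0,0,0,0],
  [-52,22.8,0,0,0,0],
  [0,0,0,0,0,0],
])

```text
time: 27.85
tool_pos: [437.8, -291.9, 203.2]
tcp_rot: [179.9, 0.0, 41.8]
ft_force: [-0.0, 1.0, -1.8]
finger_gap: 41.5
grip_force: 41.0
```

Call:
apply_moves([
  [0,0,0,0,0,0],
  [0,0,40,0,0,0],
  [0,0,50,0,0,0],
  [0,0,40,0,0,0],
  [0,0,20,0,0,0],
])

```text
time: 28.48
tool_pos: [439.1, -285.8, 49.5]
tcp_rot: [-179.8, 0.0, 42.2]
ft_force: [-0.2, -0.7, -1.2]
finger_gap: 41.6
grip_force: 41.0
```

```bash
python3 - <<'E'
from h import *
s=sense();print(s['tool_pos'],s['ft_force'])
p,d=snap('side','s4.png')
cv2.imwrite('pics/s4c.png',cv2.resize(p[70:230,150:310,::-1],None,fx=3.5,fy=3.5))
E
```

```text
[ 439.09470207 -285.78934532   49.47040159] [-0.24411733 -0.68071536 -1.21529142]
```

View pics/s4c.png

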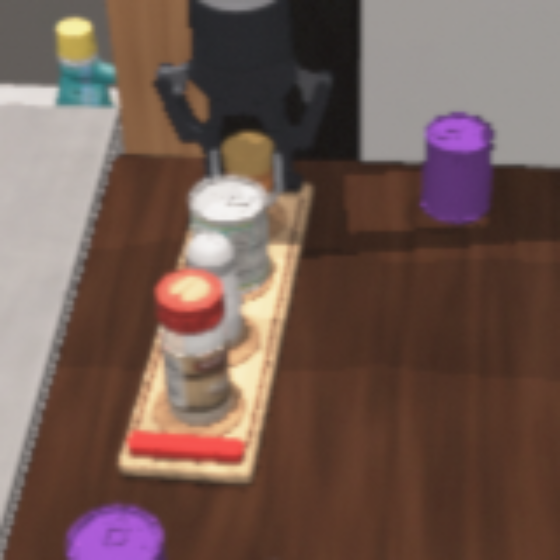

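The three placed items stand in a row, and the honey jar is held above the black-end disc at (248,160). Lowering it 20 mm.

Call:
apply_moves([
  [0,0,12,0,0,0],
  [0,0,4,0,0,0],
  [0,0,3,0,0,0],
  [0,0,1,0,0,0],
  [0,0,0,0,0,0],
])

```text
time: 29.15
tool_pos: [440.2, -288.9, 33.0]
tcp_rot: [179.9, -0.0, 42.1]
ft_force: [-1.5, 2.2, 4.8]
finger_gap: 41.5
grip_force: 41.6
```

Call:
apply_moves([
  [0,0,0.8,0,0,0],
  [0,0,0.5,0,0,0],
  [0,0,0,0,0,0],
  [0,0,0,0,0,0],
  [0,0,0,0,0,0],
])

```text
time: 29.78
tool_pos: [440.2, -288.9, 32.8]
tcp_rot: [180.0, -0.0, 42.1]
ft_force: [-6.1, 6.8, 18.6]
finger_gap: 41.6
grip_force: 42.9
```

Call:
apply_moves([
  [0,0,-0.8,0,0,0],
  [0,0,0,0,0,0],
  [0,0,0,0,0,0],
  [0,0,0,0,0,0],
  [0,0,0,0,0,0],
], fingers=70)

```text
time: 30.4
tool_pos: [439.6, -288.6, 31.3]
tcp_rot: [-180.0, 0.0, 42.1]
ft_force: [0.7, 0.1, -0.8]
finger_gap: 69.9
grip_force: 0.0
```

Call:
apply_moves([
  [0,0,-10,0,0,0],
  [0,0,-30,0,0,0],
  [0,0,-50,0,0,0],
  [0,0,-50,0,0,0],
  [0,0,-50,0,0,0],
])

```text
time: 31.02
tool_pos: [439.5, -288.6, 224.0]
tcp_rot: [179.9, -0.0, 42.1]
ft_force: [2.1, 0.2, -0.9]
finger_gap: 70.2
grip_force: 0.0
```

Call:
apply_moves([
  [50,-50,0,0,0,0],
  [50,-50,0,0,0,0],
  [50,-50,0,0,0,0],
  [30,-50,0,0,0,0],
  [0,0,0,0,0,0],
])

```text
time: 31.65
tool_pos: [437.5, -40.7, 222.4]
tcp_rot: [180.0, -0.1, 42.4]
ft_force: [0.3, 0.1, 0.4]
finger_gap: 69.8
grip_force: 0.0
```

```bash
python3 - <<'E'
from h import *
for a in((608,-140,60),(552,-191,60),(497,-241,50),(440,-289,40)):
    try: top('top',*a,30)
    except Exception as e: print(e)
p,d=snap('top');X=cloud('top',d)
print([(np.round(r['xyz']).tolist(),round(r['confidence'],2)) for r in models.place_of('floral_cup','top')])
p,d=snap('side','s5.png')
cv2.imwrite('pics/s5c.png',cv2.resize(p[70:280,130:330,::-1],None,fx=2.8,fy=2.8))
E
```

```text
top 16 [ 627. -145.] 9.9 127.0
zero-size array to reduction operation maximum which has no identity
top 321 [ 497. -242.] 28.6 94.0
top 261 [ 440. -289.] 20.9 74.0
[([693.0, 56.0, -1.0], 0.84)]
```

View pics/s5c.png

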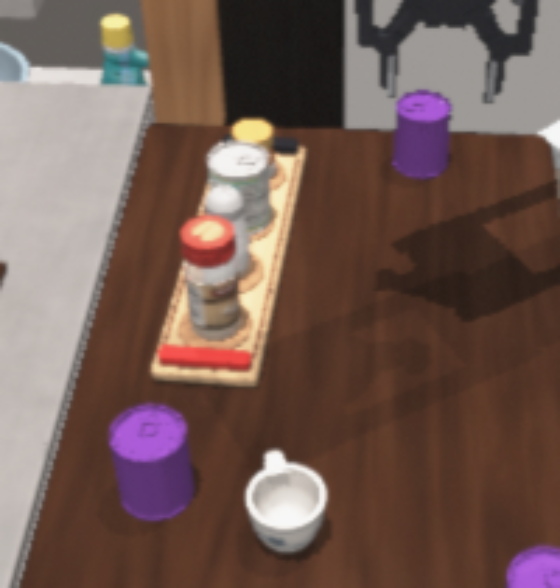

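All four stand upright in order, released, and the cup at (285,505) hasn't moved. Handing in.

```bash
python3 -c "
from bench import job;print(job.hand_in())"
```

```text
the job is handed in; nothing more can be done
None
```

I handed the job in: the spice shaker, pepper shaker, milk tin and honey jar stand upright on the discs in that order from the red end, each measured within about 3 mm of its disc's centre. All four are released and the flowered cup has not moved; the hand-in returned no verdict.

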